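# Nest the parts cups under the counterweighted cover

### The arm

A 7-joint arm with a two-finger parallel gripper is mounted at the origin on a cart in front of the work surface, level with it; the furniture and walls round the work are solid. World frame = base frame: x ahead of the robot, y to its left, z up, the work surface at z = 0. Lengths are in m, angles in rad, forces in N, time in s.
With the tool pointing down it reaches from about 0.4 to 0.875 m from the base axis. Payload 19.3 kg.
Tool frame: the origin (TCP) lies midway between the tips of the shut fingers; the grasp point (between the pads) lies 19 mm behind it; x points along the fingers, y is the direction in which the jaws open and shut, and the axes are right-handed (so a half turn about x gives the same grasp; the last joint's range is limited). The gripper opens to 85 mm and grips with 20 to 120 N. Pads are 22 mm wide; open, the fingers measure 114 mm over their backs; the gripper's body (76 mm by 85 mm) begins 54 mm behind the grasp point. The pads swing forward as they close: fully open they stand 13 mm farther back than shut.
Start: joints at [1.163, 0.521, -0.036, 1.599, 0.021, 1.021, -0.113], TCP at [0.207, -0.59, 0.231] pointing down, gripper open.
Joint ranges: [-2.91, 2.91], [-0.3, 2.13], [-1.5, 1.42], [0.17, 2.43], [-1.26, 4.41], [0.16, 1.93], [-2.52, 2.52]. Speed limits (rad/s): [1.89, 1.89, 2.39, 2.39, 3.01, 3.01, 3.01].

### API

Orientations are given as [roll, pitch, yaw] about the fixed x, y, z axes, in that order (R = Rz(yaw) Ry(pitch) Rx(roll)).
In Python, from workcell import telemetry, vision, workorder gives the robot as it stands. The module is installed in compiled form; this text tells all that it offers.
- The arm moves only by the tool play_rows, never from a script. Its argument "deltas" is a list of rows, each a list of 7 numbers: the shift along the world's x, y, z in mm, then the turn, a rotation vector about the world's x, y, z in degrees, then the finger opening in mm, from 0 to 85.4. In form: [[x, y, z, wx, wy, wz, jaw], ...]. A call has 1 to 8 rows; each row shifts and turns the commanded pose from where the row before left it; what a row does not reach is not made up. A row lasts 1/8 s, in which the tool goes at most 62.5 mm and 10.7 degrees, less where a joint would pass 70% of its speed; a pose out of reach is approached as far as the arm can. A call with a gripper value outside its range is refused whole. The fingers move at their own pace and stop on an object; "grip_force" is the grip in N (left out, the last holds). Time passes only in rows, so rows that do not move let the fingers close. It gives the time, the measured TCP pose, the force and the opening at its end, in the units of the state.
- telemetry.observe(): the state, without advancing time (a new reading comes with each control period).
- vision.grab_frame(name): name is "scene" or "top" or "wrist"; returns the picture (420x560x3 uint8, red, green, blue); there is no depth.
- vision.camera_info(name): a dict with "mtx" (3x3 intrinsics, pixels), "rvec" (rotation vector, rad) and "tvec" (3), from world to camera coordinates, as OpenCV has them. Camera axes: x right, y down, z forward; pixel columns grow to the right and rows downward; lengths in m; the calibration is good to about 2 mm. A picture is of the moment at which its call begins: read the wrist's pose just before it. camera_info takes no time and is no camera call; for the wrist camera it gives the pose at the moment of the call.
- workorder.job_done(): hands the job in, once; it reports no verdict.
The state is a dict: "clock": time; "qpos": joint angles; "qd": joint speeds; "joint_efforts": joint torques, N m; "position": TCP position; "tool_rot": TCP orientation; "force": force on the tool from outside, world axes, zero at the start; "moment": the same for the moment, N m; "grip_width": finger opening in m.
Only numpy, scipy, OpenCV 4.12 (cv2) and the standard library are available. Lean on these libraries where they do the work, as an engineer would, in place of code of your own. Each camera call takes 0.05 s, during which the arm holds its last target. There are 200 camera calls.

### The job

Clear away the three metal parts cups. Tip the stand's counterweighted dust cover back until it rests fully open by itself, then nest the two loose cups upright and fully seated in the cup on the stand, so that all three make one straight stack there. Lower the cups in rather than letting them drop, leave the cover open, and do not disturb the padlock, the tape measure or the lock cylinder.

Things in the scene. Friction and masses are not known exactly. Their poses are not given: they have to be found in the camera images.
- cover (a joint): angle of the stand's dust cover, rad: 0 = shut, level over the cup on the stand; grows as the bar end is lifted; 1.9 = fully open, stopped, leaning back. The cover is a steel disc 76 mm across on an arm, its grip bar on one side of the pivot and a counterweight roller (34 mm across) above the pivot. Below the balance point at about 0.65 rad it falls shut again, beyond it it swings on and rests open by itself; lifting it takes about 1 N at the bar
- cover_bar (a point): middle of the cover's grip bar, a level round steel bar 9 mm thick and 60 mm long, parallel to the pivot, joined at its ends by two legs to the disc (51 mm free between the legs, about 40 mm free between bar and disc). It is 170 mm from the pivot, 96 mm above the bench when the cover is shut; nothing stands under it. Pinched across, it can turn between the fingers as the cover swings
- cover_hinge (a point): point on the cover's pivot axis, midway between the stand's two cheeks, 96 mm above the bench. Its y axis is the pivot axis (level); its x axis points level from the seat to the pivot, away from the grip bar
- stand_seat (a point): centre of the stand's seat, on the 6 mm base plate (175 by 90 mm), inside a low ring 9 mm high that holds the foot of the bottom cup; z up. The pivot axis is 85 mm away along its x axis, the shut cover's bar 85 mm away the other way. A key machine with a ball-ended lever stands just behind the stand: carry cups on the robot's side of it
- cup_0_mid (a point): the bottom cup, already on the stand's seat and under the shut cover: plain aluminium cup, open top, 80 mm high: tapered body (39 mm across at the foot, 54 mm at 50 mm up), there a shoulder, above it (50 to 80 mm up) a straight collar 64 mm across outside; walls 2.4 mm, 0.12 kg. Point on the cup's axis 40 mm above its foot; z = axis, up
- cup_a_mid (a point): one of two loose cups on the bench, same shape, size and point as the bottom cup. Nested, a cup's shoulder rests on the rim of the cup below, so that it sits about 30 mm higher than that cup, about 2 mm of play all round, and only its 30 mm collar shows: grip it by the upper part of the collar
- cup_b_mid (a point): the other loose cup on the bench, the same as the first. Grip firmly (about 40 N) so that it does not swing
- cup_0: the same bottom cup, origin at the centre of its foot
- cup_a: the same loose cup, origin at the centre of its foot
- cup_b: the same other loose cup, origin at the centre of its foot
- padlock_1: bystander: brass padlock lying flat, 68 x 42 x 17 mm, origin under its middle
- tape_measure: bystander: tape measure standing on edge, 34 x 72 x 58 mm, origin under its middle
- lock_cylinder_1: bystander: brass lock cylinder, 35 mm across and 30 mm high, origin under its middle

How it is judged:
On the way, in this order (a step that is already met when the one before it is completed fails the run):
1. the dust cover rests fully open by itself, the gripper away from its bar (value of joint cover above 1.7 rad and velocity of joint cover between -0.1 and 0.1 rad/s and distance between the grasp point and cover_bar above 0.06 m), for 0.2 s.
2. a loose cup is nested in the cup on the stand (((horizontal distance between cup_a_mid and cup_0_mid below 0.004 m and z of cup_a_mid in the frame of cup_0_mid between 0.0265 and 0.0335 m and angle between cup_a_mid's own z axis and vertical below 0.08 rad) or (horizontal distance between cup_b_mid and cup_0_mid below 0.004 m and z of cup_b_mid in the frame of cup_0_mid between 0.0265 and 0.0335 m and angle between cup_b_mid's own z axis and vertical below 0.08 rad))), for 0.2 s.
At the end, for the whole second after the job is handed in: Cover open (over 1.7 rad). Bottom cup upright on the seat (within 6 mm), one loose cup nested in it, the other in that one, in either order: each within 4 mm of the axis of the cup below, 26.5 to 33.5 mm above it, upright within 0.08 rad. All at rest (value of joint cover above 1.7 rad and horizontal distance between cup_0_mid and stand_seat below 0.006 m and angle between cup_0_mid's own z axis and vertical below 0.08 rad and z of cup_0_mid in the frame of stand_seat below 0.046 m and linear speed of each of cup_0, cup_a, cup_b below 0.02 m/s and ((horizontal distance between cup_a_mid and cup_0_mid below 0.004 m and z of cup_a_mid in the frame of cup_0_mid between 0.0265 and 0.0335 m and angle between each of cup_a_mid, cup_b_mid's own z axis and vertical below 0.08 rad and horizontal distance between cup_b_mid and cup_a_mid below 0.004 m and z of cup_b_mid in the frame of cup_a_mid between 0.0265 and 0.0335 m) or (horizontal distance between cup_b_mid and cup_0_mid below 0.004 m and z of cup_b_mid in the frame of cup_0_mid between 0.0265 and 0.0335 m and angle between each of cup_b_mid, cup_a_mid's own z axis and vertical below 0.08 rad and horizontal distance between cup_a_mid and cup_b_mid below 0.004 m and z of cup_a_mid in the frame of cup_b_mid between 0.0265 and 0.0335 m))); the robot touches nothing.
It fails at once if a loose cup is dropped: it falls or flies untouched at over 0.6 m/s (linear speed of cup_a above 0.6 m/s and contact force between cup_a and the fingers below 0.02 N and contact force between cup_a and the arm below 0.02 N).
It fails at once if the other loose cup is dropped: it falls or flies untouched at over 0.6 m/s (linear speed of cup_b above 0.6 m/s and contact force between cup_b and the fingers below 0.02 N and contact force between cup_b and the arm below 0.02 N).
It fails at once if the padlock is moved by more than 30 mm (distance of padlock_1 from where it was at the start of the episode above 0.03 m).
It fails at once if the tape measure is moved by more than 30 mm (distance of tape_measure from where it was at the start of the episode above 0.03 m).
It fails at once if the lock cylinder is moved by more than 30 mm (distance of lock_cylinder_1 from where it was at the start of the episode above 0.03 m).
It also fails if it takes over 72 s, if anything falls off the work surface, if the arm or the gripper's body presses on something with over 40 N, if the wrist force passes 120 N, or if a joint passes its speed limit or range.

## Working session

There is one attempt and no reset: what is moved stays moved. The work goes in short steps, Python scripts to look and compute and a tool call to move; the robot and the scene stay as the last step left them, time stands still between calls to the robot, and variables do not carry over. Pictures are saved under pics/ and viewed, about 8 in all and at most 12, crops included, and the job is handed in when it is done.

Besides the shell and the picture viewer there is one more tool, called after "Call:" as name(argument=value, ...), one argument or row to a line, values as JSON. play_rows: Moves the arm, as the interface text tells. Its arguments: {"type":"object","properties":{"deltas":{"type":"array","items":{"type":"array","items":{"type":"number"}}},"grip_force":{"type":"number"}},"required":["deltas"]}

```bash
mkdir -p pics; python3 - <<'E'
from workcell import telemetry, vision
import cv2,numpy as np
print(telemetry.observe())
for n in("scene","top"):
    f=vision.grab_frame(n); cv2.imwrite(f"pics/{n}0.png",f[:,:,::-1])
    i=vision.camera_info(n); print(n,i)
    R=cv2.Rodrigues(np.array(i['rvec'],float))[0]; print((-R.T@np.array(i['tvec']).ravel()))
E
```

```text
{'clock': 0.0, 'qpos': array([ 1.16277956,  0.52199705, -0.03633779,  1.6000166 ,  0.02117083,
        1.02109664, -0.11279881]), 'qd': array([ 1.10850420e-03,  2.31298907e-04, -1.66582875e-03,  9.71010395e-04,
       -1.26765077e-04,  4.15261204e-06,  2.06356404e-03]), 'joint_efforts': array([-5.11673334e-04, -9.27106547e+01,  1.97936431e+00, -3.69932950e+01,
        1.77696417e-02,  8.14861036e-03, -5.66194763e-05]), 'position': array([ 0.20700645, -0.5893585 ,  0.2307331 ]), 'tool_rot': array([-1.52541053,  1.5696623 ,  1.95398403]), 'force': array([0.26123402, 0.52355452, 0.83511288]), 'moment': array([ 0.02207015,  0.00818883, -0.05609038]), 'grip_width': 0.08550317125979535}
scene {'mtx': array([[467.57856837,   0.        , 274.1004588 ],
       [  0.        , 467.57856837, 200.25014816],
       [  0.        ,   0.        ,   1.        ]]), 'rvec': array([ 0.58000984, -2.54900658,  1.32651545]), 'tvec': array([0.41416321, 0.15805641, 1.20310918])}
[-0.01942152  0.98494585  0.82066386]
top {'mtx': array([[396.01520174,   0.        , 272.38716929],
       [  0.        , 396.01520174, 208.72519636],
       [  0.        ,   0.        ,   1.        ]]), 'rvec': array([ 2.14881351, -2.18410202,  0.15645181]), 'tvec': array([0.01565763, 0.45901973, 1.36997043])}
[0.28618129 0.03749215 1.41578877]
```

View pics/top0.png

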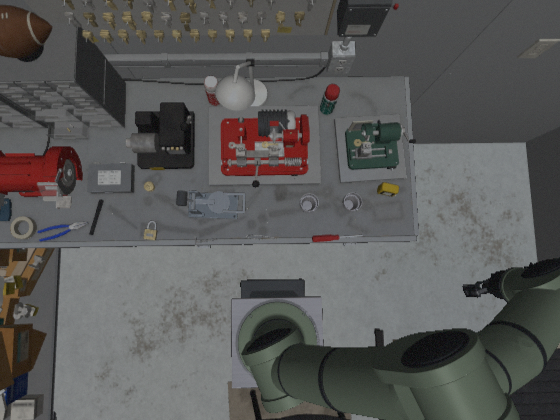

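View pics/scene0.png

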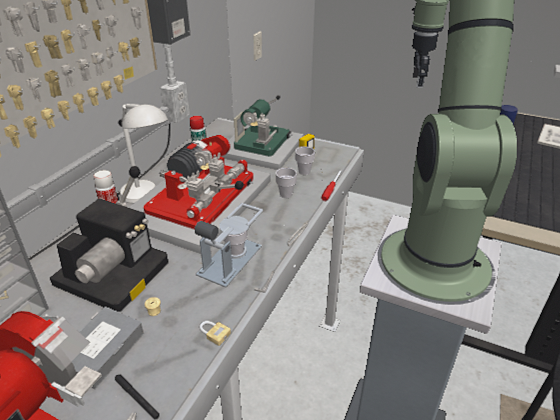

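Top view: stand at about (210,203) with bar to the right (~243,203), cups at (308,204) and (351,202), tape (388,188), padlock (150,230). Now a zoom and first positions.

```bash
cat > h.py <<'E'
import cv2,numpy as np
def cam(i):
    R=cv2.Rodrigues(np.array(i['rvec'],float))[0]; return np.array(i['mtx'],float),R,np.array(i['tvec'],float).ravel()
def plane(i,p,z):
    K,R,t=cam(i); C=-R.T@t; d=R.T@np.linalg.inv(K)@np.array([p[0],p[1],1.])
    return C+d*(z-C[2])/d[2]
def proj(i,P):
    return cv2.projectPoints(np.array(P,float).reshape(-1,1,3),np.array(i['rvec'],float),np.array(i['tvec'],float),np.array(i['mtx'],float),None)[0].reshape(-1,2)
E
python3 - <<'E'
from workcell import vision
from h import *
a=cv2.imread('pics/top0.png')[170:235,170:400]; b=cv2.imread('pics/scene0.png')[140:290,185:345]
A=cv2.resize(a,None,fx=3.4,fy=3.4,interpolation=cv2.INTER_CUBIC); B=cv2.resize(b,None,fx=2.4,fy=2.4,interpolation=cv2.INTER_CUBIC)
o=np.zeros((A.shape[0]+B.shape[0],A.shape[1],3),np.uint8);o[:A.shape[0]]=A;o[A.shape[0]:,:B.shape[1]]=B
cv2.imwrite('pics/z1.png',o);print(o.shape,A.shape)
i=vision.camera_info('top')
for n,p,z in(("cup1",(308.5,204),.08),("cup2",(351.5,202),.08),("bar",(243,203),.096),("hinge",(185,199),.096),("tape",(388,188),.058),("padlock",(150,230),.01),("edge",(300,240),0)):print(n,plane(i,p,z).round(3))
E
```

```text
(581, 782, 3) (221, 782, 3)
cup1 [ 0.467 -0.114  0.08 ]
cup2 [ 0.472 -0.262  0.08 ]
bar [0.472 0.108 0.096]
hinge [0.488 0.302 0.096]
tape [ 0.522 -0.397  0.058]
padlock [0.392 0.442 0.01 ]
edge [ 0.349 -0.089  0.   ]
```

View pics/z1.png

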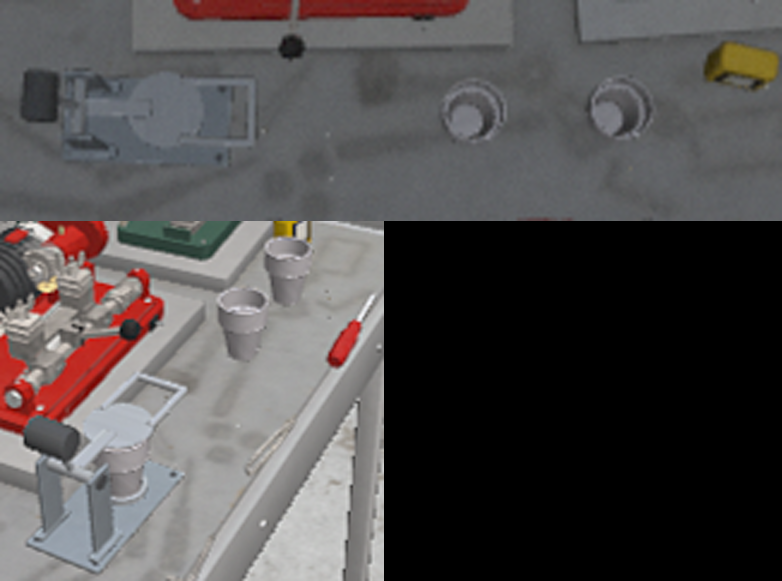

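```bash
python3 - <<'E'
from workcell import telemetry,vision
from scipy.spatial.transform import Rotation as Ro
from h import *
s=telemetry.observe(); R=Ro.from_euler('xyz',s['tool_rot']).as_matrix(); print(R.round(3))
i=vision.camera_info('top'); c=lambda x,y:(170+(x+.5)/3.4-.5,170+(y+.5)/3.4-.5)
for n,p,z in(("cup1",(475,110),.08),("cup2",(620,108.5),.08),("barT",(252,82),.096),("barB",(252,143),.096),("disc",(168,108),.1),("ball",(291,46),.1),("b1",(65,162),.006),("b2",(229,163),.006)):print(n,plane(i,c(*p),z).round(4))
# ball triangulate
j=vision.camera_info('scene'); pt=c(291,46); ps=(185+130/2.4,140+106/2.4)
P=[cam(k)[0]@np.c_[cam(k)[1],cam(k)[2]] for k in(i,j)]
X=cv2.triangulatePoints(P[0],P[1],np.array(pt).reshape(2,1),np.array(ps).reshape(2,1)).ravel();print("ball",X[:3]/X[3])
w=vision.camera_info('wrist');K,Rw,t=cam(w);C=-Rw.T@t
print("wristcam in tool",R.T@(C-s['position']),(Rw@R).round(2),K)
E
```

```text
[[-0.     0.331 -0.943]
 [ 0.001 -0.943 -0.331]
 [-1.    -0.001  0.   ]]
cup1 [ 0.474  -0.1173  0.08  ]
cup2 [ 0.4734 -0.2635  0.08  ]
barT [0.5031 0.1052 0.096 ]
barB [0.4422 0.1057 0.096 ]
disc [0.4777 0.1878 0.1   ]
ball [0.538 0.066 0.1  ]
b1 [0.4357 0.3063 0.006 ]
b2 [0.432  0.1347 0.006 ]
ball [0.53298519 0.06555998 0.12770218]
wristcam in tool [-0.143268    0.00047089 -0.08352303] [[ 0.    1.    0.  ]
 [-0.32  0.    0.95]
 [ 0.95 -0.    0.32]] [[339.11658321   0.         279.905464  ]
 [  0.         339.11658321 207.37192056]
 [  0.           0.           1.        ]]
```

Call:
play_rows(
  deltas=[
    [40,40,5,0,0,-10,85],
    [45,40,5,0,0,-10,85],
    [45,40,5,0,0,0,80],
    [45,40,5,0,0,0,70],
    [22,55,0,0,0,0,60],
    [22,55,0,0,0,0,50],
    [22,55,0,0,0,0,40],
    [22,55,0,0,0,0,40],
  ],
  grip_force=25,
)

```text
clock: 1.1
position: [0.4705, -0.2078, 0.2512]
tool_rot: [-0.019, 1.571, 3.111]
force: [1.7, -1.1, 0.7]
grip_width: 0.0403
```

Call:
play_rows(
  deltas=[
    [0,40,0,0,0,0,40],
    [0,40,0,0,0,0,40],
    [0,40,0,0,0,0,40],
    [0,40,0,0,0,0,40],
    [0,40,0,0,0,0,40],
    [0,30,0,0,0,0,40],
    [0,0,0,0,0,0,40],
  ],
)

```text
clock: 1.98
position: [0.4699, 0.0223, 0.2512]
tool_rot: [-1.098, 1.57, 2.035]
force: [0.7, -0.7, 0.2]
grip_width: 0.0397
```

```bash
python3 - <<'E'
from workcell import telemetry,vision
from scipy.spatial.transform import Rotation as Ro
from h import *
s=telemetry.observe(); R=Ro.from_euler('xyz',s['tool_rot']).as_matrix(); print(s['position'],R[:,1].round(3),s['grip_width'],s['clock'])
w=vision.camera_info('wrist');f=vision.grab_frame('wrist');cv2.imwrite('pics/w1.png',f[:,:,::-1])
np.savez('w1.npz',**w)
print(proj(w,[[.473,.1055,.096],[.477,.188,.1],[.474,.27,.096]]))
E
```

```text
[0.46992714 0.02231131 0.25118142] [-0.008 -1.    -0.001] 0.03966866226615598 1.975
[[188.52198116 185.93172545]
 [ 95.04402538 183.48469836]
 [  8.16881403 186.22675213]]
```

View pics/w1.png

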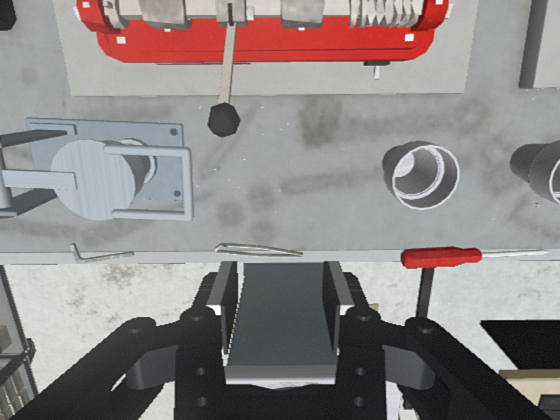

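Wrist view: bar from (186,149) to (190,219), disc centre about (93,179), cup1 rim centre about (421,176). Predictions agree to ~2–4 mm.

```bash
python3 - <<'E'
from h import *
w=dict(np.load('w1.npz'))
for n,p,z in(("b1",(186,149),.0985),("b2",(190,219),.0985),("barmid",(188,184),.0985),("disc",(93,179),.1),("pl1",(172,120),.006),("pl2",(188,204),.006),("cup1",(421.5,175.5),.08),("ball",(224,119),.128)):print(n,plane(w,p,z).round(4))
E
```

```text
b1 [0.507  0.1038 0.0985]
b2 [0.4418 0.1065 0.0985]
barmid [0.4755 0.1051 0.0985]
disc [0.4811 0.1891 0.1   ]
pl1 [0.5247 0.1421 0.006 ]
pl2 [0.4262 0.1337 0.006 ]
cup1 [ 0.4772 -0.1121  0.08  ]
ball [0.5342 0.0644 0.128 ]
```

Call:
play_rows(
  deltas=[
    [3,42,-20,0,0,-2,38],
    [2,41,-20,0,0,0,38],
    [0,0,-35,0,0,0,38],
    [0,0,-35,0,0,0,38],
    [0,0,-33,0,0,0,38],
    [0,0,-30,0,0,0,38],
    [0,0,0,0,0,0,38],
  ],
)

```text
clock: 2.9
position: [0.4741, 0.102, 0.0768]
tool_rot: [0.431, 1.567, -2.758]
force: [-0.5, -0.4, 1.2]
grip_width: 0.0379
```

Call:
play_rows(
  deltas=[
    [0,0,0,0,0,0,0],
    [0,0,0,0,0,0,0],
    [0,0,0,0,0,0,0],
    [0,0,0,0,0,0,0],
  ],
)

```text
clock: 3.4
position: [0.476, 0.1063, 0.0798]
tool_rot: [-2.216, 1.566, 0.881]
force: [-2.5, 18.6, -1.0]
grip_width: 0.008
```

Call:
play_rows(
  deltas=[
    [0,3,13,0,0,0,0],
    [0,1,12.5,0,0,0,0],
    [0,5.7,24.8,0,0,0,0],
    [0.4,9.3,23.7,0,0,0,0],
    [0.5,12.8,22,0,0,0,0],
    [0.6,15.9,19.9,0,0,0,0],
  ],
)

```text
clock: 4.15
position: [0.4774, 0.1526, 0.1963]
tool_rot: [-2.426, 1.567, 0.67]
force: [12.0, 16.6, -18.7]
grip_width: 0.0074
```

Call:
play_rows(
  deltas=[
    [2,21,15,0,0,0,0],
    [2,22,13,0,0,0,0],
    [1,23,10.9,0,0,0,0],
    [0,0,0,0,0,0,0],
  ],
)

```text
clock: 4.65
position: [0.4821, 0.2179, 0.2364]
tool_rot: [-2.803, 1.567, 0.294]
force: [-7.7, -7.9, 25.9]
grip_width: 0.0077
```

Call:
play_rows(
  deltas=[
    [-1,24,11,0,0,0,0],
    [0,25,4,0,0,0,0],
    [0,25,0,0,0,0,0],
    [0,14,-1,0,0,0,0],
    [0,0,0,0,0,0,0],
  ],
)

```text
clock: 5.28
position: [0.4827, 0.305, 0.2484]
tool_rot: [-2.867, 1.566, 0.228]
force: [15.0, -0.3, -5.5]
grip_width: 0.0077
```

Call:
play_rows(
  deltas=[
    [0,0,0,0,0,0,40],
    [0,0,0,0,0,0,40],
    [0,0,20,0,0,0,40],
    [0,0,40,0,0,0,40],
    [0,-20,40,0,0,0,40],
    [0,-60,0,0,0,0,60],
    [0,-60,0,0,0,0,80],
    [0,-60,0,0,0,0,80],
  ],
)

```text
clock: 6.28
position: [0.48, 0.103, 0.3477]
tool_rot: [-2.848, 1.57, 0.248]
force: [1.3, -0.4, 1.0]
grip_width: 0.0799
```

Call:
play_rows(
  deltas=[
    [0,-60,-20,0,0,0,84],
    [0,-60,-20,0,0,0,84],
    [0,0,0,0,0,0,84],
  ],
)

```text
clock: 6.65
position: [0.4794, -0.0179, 0.3069]
tool_rot: [0.623, 1.569, -2.571]
force: [0.2, 1.1, 1.2]
grip_width: 0.0837
```

```bash
python3 - <<'E'
from workcell import telemetry,vision
from scipy.spatial.transform import Rotation as Ro
from h import *
s=telemetry.observe(); R=Ro.from_euler('xyz',s['tool_rot']).as_matrix(); print(s['position'],R.round(3),s['grip_width'],s['clock'])
w=vision.camera_info('wrist');f=vision.grab_frame('wrist');cv2.imwrite('pics/w2.png',f[:,:,::-1])
np.savez('w2.npz',**w)
E
```

```text
[ 0.47940072 -0.0178533   0.3069378 ] [[-0.002 -0.052 -0.999]
 [-0.001 -0.999  0.052]
 [-1.     0.001  0.002]] 0.08373541960357249 6.65
```

View pics/w2.png

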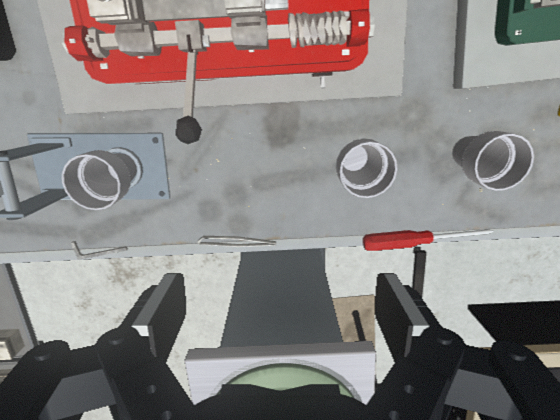

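Cover open (bar at far left), seat cup rim near (93,180), cup1 rim (368,168), cup2 rim (504,161). Measure the rims.

```bash
cat > rim.py <<'E'
from h import *
def rim(img,w,seed,z,rad=.032,n=90):
    """unproject edge pixels to plane z, keep those ~rad from centre, least-squares circle (iterated)"""
    e=cv2.Canny(cv2.GaussianBlur(cv2.cvtColor(img,cv2.COLOR_BGR2GRAY),(3,3),0),40,120)
    c0=proj(w,[[seed[0],seed[1],z]])[0]; v,u=np.nonzero(e)
    m=np.hypot(u-c0[0],v-c0[1])<60
    P=np.array([plane(w,(a,b),z)[:2] for a,b in zip(u[m],v[m])]); c=np.array(seed[:2],float)
    for tol in (.008,.005,.003,.002,.0015,.0015,.0015):
        r=np.hypot(*(P-c).T); k=np.abs(r-rad)<tol; Q=P[k]
        for _ in range(3):
            d=Q-c; r=np.hypot(*d.T); n=d/r[:,None]; c=c+np.linalg.lstsq(n,r-rad,rcond=None)[0]
    ang=np.degrees(np.arctan2(*(Q-c).T)); return c,len(Q),len(np.unique(ang//15)),np.std(np.hypot(*(Q-c).T)-rad)
E
python3 - <<'E'
from rim import *
w=dict(np.load('w2.npz'));im=cv2.imread('pics/w2.png')
for n,p,z in(("seat",(93,180),.087),("cup1",(369,168),.08),("cup2",(504,161),.08)):
    s=plane(w,p,z);print(n,s.round(4),rim(im,w,s,z))
E
```

```text
seat [0.4815 0.1878 0.087 ] (array([0.47847957, 0.19143569]), 192, 24, np.float64(0.00043577389160956675))
cup1 [ 0.4773 -0.1171  0.08  ] (array([ 0.47437089, -0.11633572]), 189, 24, np.float64(0.00044222990629882324))
cup2 [ 0.4773 -0.2654  0.08  ] (array([ 0.47531218, -0.26571751]), 192, 24, np.float64(0.00048167969256282745))
```

Call:
play_rows(
  deltas=[
    [-3,-50,-30,0,0,0,85],
    [-2,-48.5,-40,0,0,0,85],
    [0,0,-45,0,0,0,85],
    [0,0,-35,0,0,0,85],
    [0,0,0,0,0,0,85],
  ],
)

```text
clock: 7.32
position: [0.4749, -0.1104, 0.1568]
tool_rot: [-0.272, 1.567, 2.825]
force: [-0.2, 0.4, 0.1]
grip_width: 0.0849
```

```bash
python3 - <<'E'
from workcell import telemetry,vision
from rim import *
s=telemetry.observe(); print(s['position'],s['grip_width'])
w=vision.camera_info('wrist');f=vision.grab_frame('wrist')[:,:,::-1].copy();cv2.imwrite('pics/w3.png',f)
print(rim(f,w,(.4744,-.1163),.08))
E
```

```text
[ 0.47488838 -0.1104278   0.15675644] 0.084904777960214
(array([ 0.47452333, -0.11608316]), 331, 24, np.float64(0.00040511467172888626))
```

View pics/w3.png

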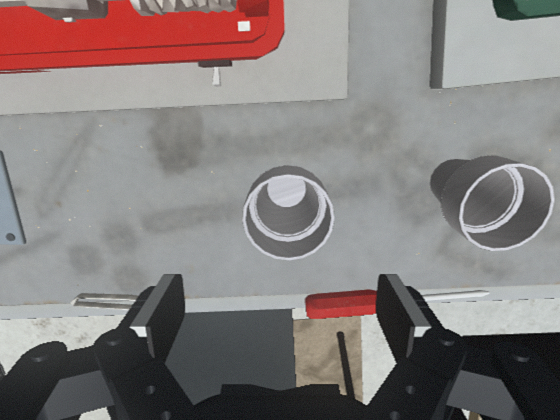

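Cup1 rim centre (289,217) lies between the fingers, confirmed at (0.4745,-0.116).

Call:
play_rows(
  deltas=[
    [0,-5.5,-20,0,0,0,85],
    [0,0,-30,0,0,0,85],
    [0,0,-30,0,0,0,85],
    [0,0,-20,0,0,0,85],
    [0,0,-10,0,0,0,85],
    [0,0,0,0,0,0,85],
  ],
  grip_force=40,
)

```text
clock: 8.12
position: [0.4763, -0.1171, 0.0486]
tool_rot: [3.129, 1.57, -0.059]
force: [0.4, -1.2, 0.4]
grip_width: 0.0848
```

Call:
play_rows(
  deltas=[
    [0,0,0,0,0,0,55],
    [0,0,0,0,0,0,55],
    [0,0,0,0,0,0,55],
    [0,0,0,0,0,0,55],
  ],
)

```text
clock: 8.62
position: [0.4766, -0.1172, 0.0492]
tool_rot: [3.131, 1.569, -0.056]
force: [-2.2, 3.1, 13.8]
grip_width: 0.0638
```

Call:
play_rows(
  deltas=[
    [0,0,10,0,0,0,55],
    [0,0,30,0,0,0,55],
    [-4,10,40,0,0,0,55],
    [-6,20,40,0,0,0,55],
    [-10,30,20,0,0,0,55],
    [0,35,0,0,0,0,55],
    [0,35,0,0,0,0,55],
    [0,35,0,0,0,0,55],
  ],
)

```text
clock: 9.62
position: [0.4555, 0.0487, 0.1888]
tool_rot: [-3.037, 1.57, 0.058]
force: [0.7, 0.3, -1.7]
grip_width: 0.0636
```

Call:
play_rows(
  deltas=[
    [0,35,0,0,0,0,55],
    [0,35,0,0,0,0,55],
    [10,35,0,0,0,0,55],
    [8,25,0,0,0,0,55],
    [6,13,0,0,0,0,55],
    [0,0,0,0,0,0,55],
    [0,0,0,0,0,0,55],
  ],
)

```text
clock: 10.5
position: [0.4794, 0.1895, 0.1879]
tool_rot: [1.195, 1.57, -1.994]
force: [-0.6, -0.8, -1.3]
grip_width: 0.0639
```

```bash
cat > look.py <<'E'
from workcell import telemetry,vision
from rim import *
from scipy.spatial.transform import Rotation as Ro
def look(name):
    s=telemetry.observe(); w=vision.camera_info('wrist');f=vision.grab_frame('wrist')[:,:,::-1].copy();cv2.imwrite(f'pics/{name}.png',f)
    print(s['position'].round(4),Ro.from_euler('xyz',s['tool_rot']).as_matrix()[:,:2].T.round(3),s['grip_width'],s['clock'],s['force'].round(1)); return s,w,f
E
python3 - <<'E'
from look import *
s,w,f=look('w4'); p=s['position']
print(rim(f,w,(p[0]-.002,p[1]),p[2]+.031)); print(rim(f,w,(.4785,.1914),.087))
E
```

```text
[0.4794 0.1895 0.1879] [[-0.    -0.001 -1.   ]
 [-0.047 -0.999  0.001]] 0.06386934597237683 10.5 [-0.6 -0.8 -1.3]
(array([0.4782816 , 0.20006004]), 63, 4, np.float64(0.0008022537749263841))
(array([0.47810812, 0.19135739]), 224, 19, np.float64(0.0004882213123722364))
```

View pics/w4.png

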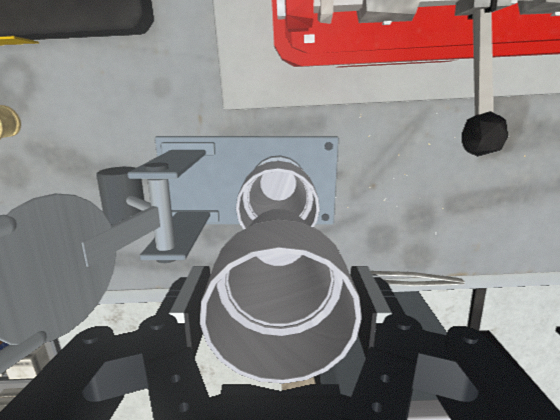

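Held cup rim (280,315), seat cup rim (278,200). My search window was too small for the near rim; widen it.

```bash
sed -i 's/<60/<(rad*1.4*w["mtx"][0][0]\/(cam(w)[1]@np.r_[seed[:2],z]+cam(w)[2])[2])/' rim.py; python3 - <<'E'
from look import *
s,w,f=look('w4b'); p=s['position']
for dz in(.027,.031,.034): print(rim(f,w,plane(w,(280,316),p[2]+dz),p[2]+dz))
print(rim(f,w,(.4785,.1914),.087))
E
```

```text
[0.4795 0.1896 0.188 ] [[-0.    -0.    -1.   ]
 [-0.047 -0.999  0.   ]] 0.0634616699251659 10.55 [ 0.  -0.2 -1.2]
(array([0.47556354, 0.18877434]), 658, 24, np.float64(0.0007177349444163086))
(array([0.47768415, 0.18940956]), 478, 21, np.float64(0.00041718741558193547))
(array([0.47842311, 0.18967012]), 440, 21, np.float64(0.0007074021400002581))
(array([0.4780778 , 0.19129138]), 227, 19, np.float64(0.0004917678651709874))
```

Call:
play_rows(
  deltas=[
    [0.4,2,-15,0,0,0,55],
    [0,0,-20,0,0,0,55],
    [0,0,-15,0,0,0,55],
    [0,0,-15,0,0,0,55],
    [0,0,-12,0,0,0,55],
    [0,0,-8,0,0,0,55],
    [0,0,-6,0,0,0,55],
    [0,0,0,0,0,0,55],
  ],
)

```text
clock: 11.6
position: [0.48, 0.1927, 0.0966]
tool_rot: [0.569, 1.57, -2.619]
force: [0.1, 0.4, -1.2]
grip_width: 0.064
```

Call:
play_rows(
  deltas=[
    [0,0,-4,0,0,0,55],
    [0,0,-3,0,0,0,55],
    [0,0,-2,0,0,0,55],
    [0,0,-2,0,0,0,55],
    [0,0,0,0,0,0,55],
  ],
)

```text
clock: 12.22
position: [0.4804, 0.1917, 0.0861]
tool_rot: [1.899, 1.57, -1.29]
force: [-0.1, -6.5, 10.5]
grip_width: 0.0644
```

Call:
play_rows(
  deltas=[
    [0,0,-1,0,0,0,55],
    [0,0,0,0,0,0,70],
    [0,0,0,0,0,0,82],
    [0,0,0,0,0,0,84],
    [0,0,15,0,0,0,84],
    [0,0,35,0,0,0,84],
    [0,0,45,0,0,0,84],
    [0,0,0,0,0,0,84],
  ],
)

```text
clock: 13.22
position: [0.4815, 0.1935, 0.1837]
tool_rot: [-2.632, 1.565, 0.464]
force: [-0.5, 0.3, -0.1]
grip_width: 0.0839
```

```bash
python3 - <<'E'
from look import *
s,w,f=look('w5'); p=s['position']
for z in(.113,.117,.121): print(z,rim(f,w,(.478,.1913),z))
E
```

```text
[0.4815 0.1935 0.1837] [[ 0.005  0.003 -1.   ]
 [-0.046 -0.999 -0.003]] 0.08388124246927081 13.225 [-0.5  0.3 -0.1]
0.113 (array([0.47751963, 0.19139943]), 339, 24, np.float64(0.00035726677668444204))
0.117 (array([0.47912283, 0.19137715]), 355, 24, np.float64(0.0004937306223935901))
0.121 (array([0.48201923, 0.19107631]), 231, 20, np.float64(0.0006155185729333978))
```

View pics/w5.png

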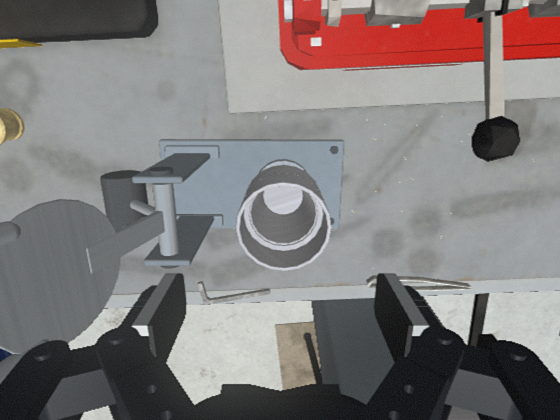

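Cup A is nested; rim (285,222), concentric over the seat. On to cup B.

Call:
play_rows(
  deltas=[
    [-10,-30,10,0,0,0,84],
    [-10,-55,10,0,0,0,84],
    [0,-58,0,0,0,0,84],
    [0,-58,0,0,0,0,84],
    [0,-58,0,0,0,0,84],
    [0,-58,0,0,0,0,84],
    [5,-58,0,0,0,0,84],
    [5,-58,0,0,0,0,84],
  ],
)

```text
clock: 14.28
position: [0.4696, -0.242, 0.1995]
tool_rot: [-0.544, 1.57, 2.552]
force: [1.3, 0.0, 0.6]
grip_width: 0.0844
```

Call:
play_rows(
  deltas=[
    [4,-20,-15,0,0,0,85],
    [0,-5,-20,0,0,0,85],
    [0,0,-10,0,0,0,85],
    [0,0,0,0,0,0,85],
  ],
)

```text
clock: 14.78
position: [0.4737, -0.2646, 0.1543]
tool_rot: [-0.483, 1.569, 2.613]
force: [-0.5, 0.6, 0.8]
grip_width: 0.0852
```

```bash
python3 - <<'E'
from look import *
s,w,f=look('w6')
print(rim(f,w,(.4753,-.2657),.08))
E
```

```text
[ 0.4737 -0.2646  0.1543] [[-0.001  0.001 -1.   ]
 [-0.046 -0.999 -0.001]] 0.08521136177712407 14.775 [-0.5  0.6  0.8]
(array([ 0.47538688, -0.26551717]), 321, 24, np.float64(0.00039786876042885867))
```

Call:
play_rows(
  deltas=[
    [2,-1,-20,0,0,0,85],
    [0,0,-30,0,0,0,85],
    [0,0,-30,0,0,0,85],
    [0,0,-15,0,0,0,85],
    [0,0,-10,0,0,0,85],
    [0,0,0,0,0,0,85],
  ],
)

```text
clock: 15.58
position: [0.4762, -0.2662, 0.05]
tool_rot: [-1.505, 1.571, 1.591]
force: [-0.3, -0.2, -0.0]
grip_width: 0.0851
```

Call:
play_rows(
  deltas=[
    [0,0,0,0,0,0,55],
    [0,0,0,0,0,0,55],
    [0,0,0,0,0,0,55],
    [0,0,0,0,0,0,55],
  ],
)

```text
clock: 16.08
position: [0.4767, -0.2664, 0.051]
tool_rot: [2.878, 1.569, -0.31]
force: [-0.5, 1.5, 10.3]
grip_width: 0.0635
```

Call:
play_rows(
  deltas=[
    [0,0,10,0,0,0,55],
    [0,0,30,0,0,0,55],
    [-4,10,50,0,0,0,55],
    [-6,25,50,0,0,0,55],
    [-10,40,30,0,0,0,55],
    [0,40,0,0,0,0,55],
    [0,40,0,0,0,0,55],
    [0,40,0,0,0,0,55],
  ],
)

```text
clock: 17.08
position: [0.4558, -0.0701, 0.2208]
tool_rot: [3.083, 1.57, -0.105]
force: [0.9, 0.2, -2.0]
grip_width: 0.0636
```

Call:
play_rows(
  deltas=[
    [0,40,0,0,0,0,55],
    [0,40,0,0,0,0,55],
    [0,40,0,0,0,0,55],
    [0,40,0,0,0,0,55],
    [8,40,0,0,0,0,55],
    [8,40,0,0,0,0,55],
    [6,20,0,0,0,0,55],
    [0,0,0,0,0,0,55],
  ],
)

```text
clock: 18.08
position: [0.4781, 0.1895, 0.2201]
tool_rot: [-2.531, 1.571, 0.566]
force: [-0.3, 0.3, -0.9]
grip_width: 0.0634
```

```bash
python3 - <<'E'
from look import *
s,w,f=look('w7');p=s['position']
for dz in(.028,.031,.034): print(rim(f,w,(p[0]-.001,p[1]),p[2]+dz))
for z in(.113,.117): print(rim(f,w,(.4785,.1914),z))
E
```

```text
[0.4781 0.1895 0.2201] [[ 0.     0.    -1.   ]
 [-0.045 -0.999 -0.   ]] 0.06337682031123623 18.075 [-0.3  0.3 -0.9]
(array([0.47649373, 0.18904474]), 517, 24, np.float64(0.0005798687115066037))
(array([0.47785311, 0.18952663]), 451, 22, np.float64(0.000586254309309629))
(array([0.47828073, 0.19052544]), 408, 19, np.float64(0.0009243410655218957))
(array([0.47758677, 0.19147917]), 231, 20, np.float64(0.0004288598675999777))
(array([0.47855191, 0.19140508]), 233, 21, np.float64(0.0004286688878928047))
```

View pics/w7.png

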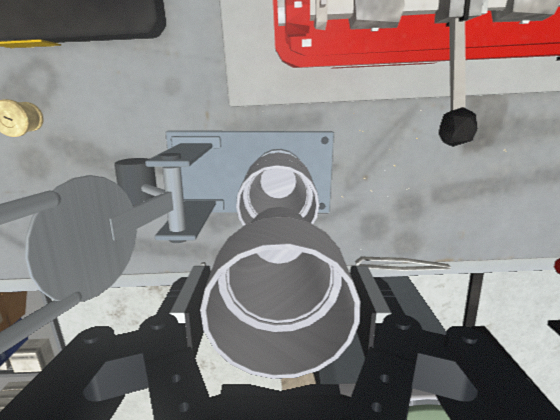

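Held cup upright, offset from the stack axis about (+1, +2) mm to go.

Call:
play_rows(
  deltas=[
    [1,2,-15,0,0,0,55],
    [0,0,-20,0,0,0,55],
    [0,0,-15,0,0,0,55],
    [0,0,-15,0,0,0,55],
    [0,0,-12,0,0,0,55],
    [0,0,-8,0,0,0,55],
    [0,0,-6,0,0,0,55],
    [0,0,0,0,0,0,55],
  ],
)

```text
clock: 19.12
position: [0.479, 0.1907, 0.1286]
tool_rot: [0.417, 1.571, -2.771]
force: [0.2, 0.7, -1.1]
grip_width: 0.0634
```

Call:
play_rows(
  deltas=[
    [0,0,-4,0,0,0,55],
    [0,0,-3,0,0,0,55],
    [0,0,-2,0,0,0,55],
    [0,0,0,0,0,0,55],
  ],
)

```text
clock: 19.62
position: [0.479, 0.1907, 0.1197]
tool_rot: [0.459, 1.571, -2.728]
force: [0.2, -0.5, -2.4]
grip_width: 0.0632
```

Call:
play_rows(
  deltas=[
    [0,0,-1.5,0,0,0,55],
    [0,0,-1,0,0,0,55],
    [0,0,-1,0,0,0,55],
    [0,0,0,0,0,0,55],
  ],
)

```text
clock: 20.12
position: [0.4795, 0.1906, 0.117]
tool_rot: [-3.094, 1.57, 0.001]
force: [-2.7, -2.4, 11.8]
grip_width: 0.0633
```

Seated (contact 12 N at the predicted height). Release and back off.

Call:
play_rows(
  deltas=[
    [0,0,0,0,0,0,70],
    [0,0,0,0,0,0,82],
    [0,0,0,0,0,0,84],
    [0,0,15,0,0,0,84],
    [0,0,35,0,0,0,84],
    [0,0,45,0,0,0,84],
    [0,0,0,0,0,0,84],
  ],
)

```text
clock: 21.0
position: [0.4804, 0.1914, 0.2152]
tool_rot: [-2.648, 1.565, 0.447]
force: [0.2, -0.4, -0.5]
grip_width: 0.084
```

```bash
python3 - <<'E'
from look import *
s,w,f=look('w8')
for z in(.143,.145,.147,.149): print(z,rim(f,w,(.478,.1914),z))
g=vision.grab_frame('scene')[:,:,::-1]; g=cv2.resize(g[170:310,160:330],None,fx=3,fy=3,interpolation=cv2.INTER_CUBIC)
o=np.zeros((420,800,3),np.uint8); o[:,:510]=g; o[:230,510:]=cv2.resize(f[100:330,150:440],(290,230)); cv2.imwrite('pics/end.png',o)
E
```

```text
[0.4804 0.1914 0.2152] [[ 0.005  0.003 -1.   ]
 [-0.046 -0.999 -0.003]] 0.08400019796139715 21.0 [ 0.2 -0.4 -0.5]
0.143 (array([0.47728157, 0.19097534]), 344, 24, np.float64(0.0004660424504728483))
0.145 (array([0.4779732 , 0.19091387]), 337, 24, np.float64(0.0003808998877257517))
0.147 (array([0.47877876, 0.19087618]), 350, 24, np.float64(0.0004989711145293289))
0.149 (array([0.48027083, 0.1910677 ]), 283, 24, np.float64(0.0006664147733340493))
```

View pics/end.png

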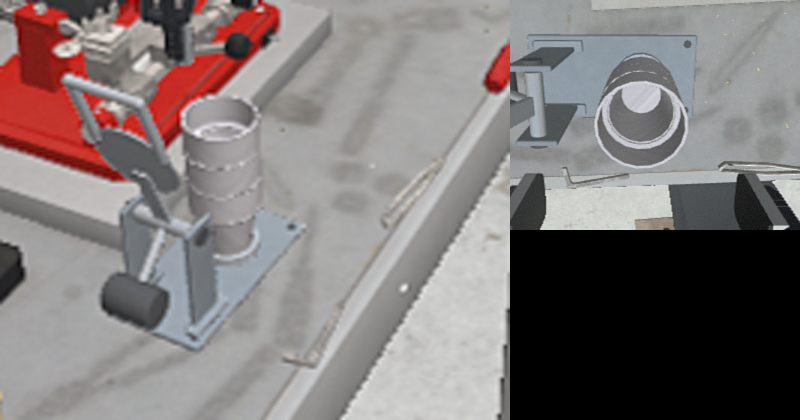

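The three cups stand in one straight stack, with even collars and seams. The cover is leaning back open, and the gripper is clear.

```bash
python3 -c "
from workcell import workorder
print(workorder.job_done())"
```

```text
the job is handed in; nothing more can be done
None
```

I pinched the cover's bar, swung the cover to about 1.75 rad and let go. It then stayed leaning back open by itself. I nested the two loose cups one after the other in the cup on the stand and handed the job in at about 21 s of the 72 s allowed.

**Last checks:**
- **Stack:** the top rim measured (0.478, 0.191), within 1 mm of the bottom cup's rim as measured earlier. The rim circle fitted best at about 145 mm high, against the expected 146–147 mm. The last picture shows three even collars, straight and upright.
- **Seating:** I lowered both cups until they touched. The contact read 10–12 N, about 1 mm or less from the height I expected.
- **Cover and robot:** the cover was still open in the last picture and the gripper was clear of everything. While I swung the cover, the force on the tool peaked at roughly 28 N, because my path was slightly off the bar's true arc.

I did not measure the padlock, tape measure or lock cylinder again at the end. The arm never came near them. No check failed or disagreed.

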